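Clear the scanner lid, rack the weights, hold the lid open

ROBOT

A 6-joint arm with a two-finger parallel gripper is mounted at the origin on the work surface. World frame = base frame: x ahead of the robot, y to its left, z up, the work surface at z = 0. Lengths are in m, angles in rad, forces in N, time in s.
With the tool pointing down it reaches from about 0.275 to 0.725 m from the base axis. Payload 15.9 kg.
Tool frame: the origin (TCP) lies at the very end of the fingers, on their centre line; the grasp point (between the pads) lies manip.tcp_to_grasp behind it (manip.tcp_to_grasp is the distance from the TCP to the grasp point, in m); z points along the fingers, y is the line along which they close (so a half turn about z gives the same grasp; the last joint's range is limited). The gripper opens to 85 mm and grips with 20 to 120 N. Pads are 22 mm wide; open, the fingers measure 114 mm over their backs; the gripper's body (76 mm by 85 mm) begins 54 mm behind the grasp point. The pads swing forward as they close: fully open they stand 13 mm farther back than shut.
Start: joints at [1.294, 0.213, -0.034, 1.323, 0, 1.571], TCP at [0.137, 0.481, 0.231] pointing down, gripper open.
Joint ranges: [-2.98, 2.98], [-0.74, 1.72], [-1.14, 1.35], [-2.1, 2.04], [-1.57, 1.44], [-3.14, 3.14]. Speed limits (rad/s): [1.89, 1.89, 2.39, 2.57, 3.14, 3.14].

INTERFACE

Orientations are given as a rotation vector (axis times angle).
In Python, from workcell import manip, cams, hand_in gives the robot as it stands.
- The arm moves only by the tool jog_arm, never from a script. Its arguments are lists of equal length, an entry for each row: "dp": the shift along the tool's x, y, z in mm, a list of three; "yaw": the turn about the tool's z in rad. In form: {"dp": [[x, y, z], ...], "yaw": [yaw, ...]}. A call has 1 to 20 rows; each row is the pose to reach, as a shift and turn from the pose commanded when the call began, along the tool's axes at that moment; what a row does not reach only later rows make up. A row lasts 1/10 s, in which the tool goes at most 50 mm and 8.59 degrees, less where a joint would pass 70% of its speed; a pose out of reach is approached as far as the arm can. A call with a gripper value outside its range is refused whole. "jaw" is the opening in per cent of the stroke, from 0 (shut) to 100 (fully open), set as the call begins (left out, the last holds). The fingers move at their own pace and stop on an object; "force" is the grip in N (left out, the last holds). Time passes only in rows, so rows that repeat a pose let the fingers close. It gives the time, the measured TCP pose, the force, the opening and the grip force at its end, in the units of the state.
- manip.get_obs(): the state, without advancing time (a new reading comes with each control period).
- cams.camera(name): name is "side" or "top"; returns the picture (420x560x3 uint8, red, green, blue); there is no depth.
- cams.camera_model(name): a dict with "fx", "fy", "cx", "cy" (pixels), "R" (3x3) and "t" (3): a world point X has camera coordinates R X + t. Camera axes: x right, y down, z forward; pixel columns grow to the right and rows downward; lengths in m; the calibration is good to about 2 mm. A picture is of the moment at which its call begins. camera_model takes no time and is no camera call.
- hand_in(): hands the job in; it is judged then, once.
Trained networks look in the newest picture that a camera, given by its name, has taken for a name from the list of things; names that differ only in an ending like _2 or _b are one class to them, and where a whole thing is asked for, a point or a joint stands for the part that bears it (a point fixed in the world has none). Each returns a list of dicts, best first, with "score" (0 to 1); they miss things now and then, are a little off and sometimes report something else, mostly with a low value. They report only what shows in the picture. A call takes as long as a camera call.
- cams.recognise(thing, camera): "position" ([x, y, z] in m, in the coordinates of the camera as it stood for that picture, good to about 4 mm: the middle of the surface that is visible of it).
- cams.cut_out(thing, camera): "region" (420x560 bool, what is visible of it).
The state is a dict: "t": time; "joints": joint angles; "dq": joint speeds; "tau": joint torques, N m; "position": TCP position; "eef_rot": TCP orientation; "wrist_force": force on the tool from outside, world axes, zero at the start; "wrist_torque": the same for the moment, N m; "grip_width": opening from 0.0 (shut) to 1.0 (fully open); "grasp_force": force on a finger pad.
Only numpy, scipy, OpenCV 4.12 (cv2) and the standard library are available. Lean on these libraries where they do the work, as an engineer would, in place of code of your own. Each camera call takes 0.05 s, during which the arm holds its last target. There are 200 camera calls.

TASK

Clear the scanner's lid: lay the three brass paper weights from it in the wooden rack, each flat in a free bay of the row made for its length. Then take the lid by its blue grip tab, raise it half open, to 45 degrees, and hold it there so that I can slide a sheet onto the glass from my side; it falls shut if let go, so finish while still holding it. Leave the weight already in the rack, the stapler, the box of paper clips and the pencil sharpener where they are.

Things in the scene. Friction and masses are not known exactly. Their poses are not given: they have to be found in the camera images.
- scanner: Flatbed scanner with a grey casing, fixed to the desk, 250 mm deep (x) by 370 mm wide (y). Origin: centre of its underside, on the desk. Its x axis points from the lid's hinge (the edge towards the robot) to the free edge with the blue tab (away from the robot). The closed lid's flat top is 49 mm above the desk.
- lid (a joint): Angle of the scanner's lid in rad: 0 shut, grows as the free edge rises, stop at 1.4. 45 degrees is 0.785. The lid is a slab 250 mm (hinge to free edge) by 370 mm by 14 mm, about 0.6 kg; its hinge runs freely, so at every angle it falls shut when let go (about 3 N at the tab lifts it).
- lid_hinge (a point): Point on the hinge axis, at mid width, at the lid's lower face: 125 mm from the scanner's origin against its x axis, 35 mm above the desk. The hinge axis is level, along the scanner's y axis. This point turns with the lid but does not move.
- lid_grip (a point): Middle of the blue tab that sticks out 40 mm in the lid's plane from the middle of the free edge; 34 mm wide along the edge, 14 mm thick, pinched by its two sides. The point is 24 mm beyond the free edge, 274 mm from the hinge along the lid, 7 mm above the lid's lower face (42 mm above the desk when shut). Axes turn with the lid: x hinge to tab, z out of its top. Below it is free down to the desk.
- rack: Dark wooden rack, fixed to the desk, 280 (x) by 108 (y) by 14 mm. Origin: centre of its underside. Four green-lined bays along x, 8 mm deep (floor 6 mm above the desk): a row of two long bays, 150 x 30 mm, centres at x = -55, y = -29 and +29 mm, and a row of two short bays, 100 x 30 mm, centres at x = +80, y = -29 and +29 mm. Bars stand 16 mm out of the rim.
- long_a: Solid brass paper weight, a bar 140 mm long (its x axis), 22 mm wide, 24 mm high, about 0.6 kg, with a thin green felt sole; edges rounded. Origin: centre of its underside, z up. Starts lying flat on the scanner's closed lid, its x axis within about 25 degrees of the scanner's x axis; which weight lies at which of three places varies.
- long_b: Solid brass paper weight, a bar 140 mm long (its x axis), 22 mm wide, 24 mm high, about 0.6 kg, with a thin green felt sole; edges rounded. Origin: centre of its underside, z up. Starts lying flat on the scanner's closed lid, its x axis within about 25 degrees of the scanner's x axis; which weight lies at which of three places varies.
- short_a: Solid brass paper weight, a bar 90 mm long (its x axis), 22 mm wide, 24 mm high, about 0.4 kg, with a thin green felt sole; edges rounded. Origin: centre of its underside, z up. Starts lying flat on the scanner's closed lid, its x axis within about 25 degrees of the scanner's x axis; which weight lies at which of three places varies.
- short_b: Solid brass paper weight, a bar 90 mm long (its x axis), 22 mm wide, 24 mm high, about 0.4 kg, with a thin green felt sole; edges rounded. Origin: centre of its underside, z up. Already lies in the rack's short bay at y = +29 mm; leave it there.
- stapler: Blue and black stapler standing on the desk, 135 x 32 x 46 mm; origin: centre of its underside. Leave alone.
- clip_box: Small white and dark-blue carton of paper clips, 40 x 56 x 60 mm; origin: centre of its underside. Leave alone.
- sharpener: Teal crank pencil sharpener, about 115 x 70 x 116 mm; origin: centre of its underside. Leave alone.

How it is judged:
On the way, in this order (a step that is already met when the one before it is completed fails the run):
1. all weights lie in the rack, each in the row for its length, and are let go (x of long_a in the frame of rack between -0.067 and -0.043 m and y of long_a in the frame of rack between -0.045 and 0.045 m and z of long_a in the frame of rack between 0.003 and 0.01 m and angle between each of long_a, long_b, short_a, short_b's own z axis and vertical below 0.1 rad and angle between the x axis of each of long_a, long_b, short_a, short_b and the x axis of rack, either way round below 0.12 rad and linear speed of each of long_a, long_b, short_a, short_b below 0.03 m/s and x of long_b in the frame of rack between -0.067 and -0.043 m and y of long_b in the frame of rack between -0.045 and 0.045 m and z of long_b in the frame of rack between 0.003 and 0.01 m and x of short_a in the frame of rack between 0.068 and 0.092 m and y of short_a in the frame of rack between -0.045 and 0.045 m and z of short_a in the frame of rack between 0.003 and 0.01 m and x of short_b in the frame of rack between 0.068 and 0.092 m and y of short_b in the frame of rack between -0.045 and 0.045 m and z of short_b in the frame of rack between 0.003 and 0.01 m and contact force between the fingers and long_a below 0.2 N and contact force between the fingers and long_b below 0.2 N and contact force between the fingers and short_a below 0.2 N and contact force between the fingers and short_b below 0.2 N), for 0.2 s.
2. the lid is held by its tab at 45 degrees (value of joint lid between 0.698 and 0.873 rad and velocity of joint lid between -0.05 and 0.05 rad/s and contact force between the fingers and scanner above 0.8 N and distance between the grasp point and lid_grip below 0.04 m), for 0.2 s.
At the end, for the whole second after the job is handed in: The gripper holds the lid still at 45 degrees (5 either way) by its tab (grasp point within 40 mm of the grip point, fingers bearing on it, nothing else propping it); both long weights lie flat on the floors of the long bays, both short ones in the short bays (all of step 2 and x of long_a in the frame of rack between -0.067 and -0.043 m and y of long_a in the frame of rack between -0.045 and 0.045 m and z of long_a in the frame of rack between 0.003 and 0.01 m and angle between each of long_a, long_b, short_a, short_b's own z axis and vertical below 0.1 rad and angle between the x axis of each of long_a, long_b, short_a, short_b and the x axis of rack, either way round below 0.12 rad and linear speed of each of long_a, long_b, short_a, short_b below 0.03 m/s and x of long_b in the frame of rack between -0.067 and -0.043 m and y of long_b in the frame of rack between -0.045 and 0.045 m and z of long_b in the frame of rack between 0.003 and 0.01 m and x of short_a in the frame of rack between 0.068 and 0.092 m and y of short_a in the frame of rack between -0.045 and 0.045 m and z of short_a in the frame of rack between 0.003 and 0.01 m and x of short_b in the frame of rack between 0.068 and 0.092 m and y of short_b in the frame of rack between -0.045 and 0.045 m and z of short_b in the frame of rack between 0.003 and 0.01 m and contact force between scanner and long_a below 0.2 N and contact force between scanner and long_b below 0.2 N and contact force between scanner and short_a below 0.2 N and contact force between scanner and short_b below 0.2 N and contact force between scanner and stapler below 0.2 N and contact force between scanner and clip_box below 0.2 N and contact force between scanner and sharpener below 0.2 N); the arm keeps its last pose, push and grip.
It fails at once if the lid is raised while a weight lies on it (value of joint lid above 0.12 rad and (contact force between scanner and long_a above 0.3 N or contact force between scanner and long_b above 0.3 N or contact force between scanner and short_a above 0.3 N)).
It fails at once if a bystander is shifted or knocked over (distance of any of stapler, clip_box, sharpener, short_b from where it was at the start of the episode above 0.02 m or angle between any of stapler, clip_box, sharpener, short_b's own z axis and vertical above 0.3 rad).
It also fails if it takes over 72 s, if anything falls off the work surface, if the arm or the gripper's body presses on something with over 40 N, if the wrist force passes 120 N, or if a joint passes its speed limit or range.

## Working session

There is one attempt and no reset: what is moved stays moved. The work goes in short steps, Python scripts to look and compute and a tool call to move; the robot and the scene stay as the last step left them, time stands still between calls to the robot, and variables do not carry over. Pictures are saved under pics/ and viewed, at most 10 in all, crops included, and the job is handed in when it is done.

Besides the shell and the picture viewer there is one more tool, called after "Call:" as name(argument=value, ...), one argument or row to a line, values as JSON. jog_arm: Moves the arm, as the interface text tells. Its arguments: {"type":"object","properties":{"dp":{"type":"array"},"yaw":{"type":"array"},"jaw":{"type":"number"},"force":{"type":"number"}},"required":["dp","yaw"]}

```bash
mkdir -p pics; cat > h.py <<'E'
from workcell import manip, cams, hand_in
import numpy as np, cv2
from scipy.spatial.transform import Rotation as Ro
def towld(c,p):
    m=cams.camera_model(c); return np.array(m["R"]).T@(np.array(p)-np.array(m["t"]))
def ray(c,uv,z):
    m=cams.camera_model(c);R=np.array(m["R"]);t=np.array(m["t"])
    d=R.T@np.array([(uv[0]-m["cx"])/m["fx"],(uv[1]-m["cy"])/m["fy"],1]);o=-R.T@t
    return o+d*(z-o[2])/d[2]
def pix(c,X):
    m=cams.camera_model(c);p=np.array(m["R"])@np.array(X)+np.array(m["t"])
    return np.array([m["fx"]*p[0]/p[2]+m["cx"],m["fy"]*p[1]/p[2]+m["cy"]])
def snap(c,n):
    im=cams.camera(c); cv2.imwrite(f"pics/{n}.png",cv2.cvtColor(im,cv2.COLOR_RGB2BGR)); return im
E
python3 - <<'E'
from h import *
o=manip.get_obs();print({k:np.round(v,3) for k,v in o.items()},manip.tcp_to_grasp)
for c in("top","side"):
    snap(c,c+"0"); m=cams.camera_model(c);print(c,m["fx"],np.round(m["R"],2).tolist(),np.round(-np.array(m["R"]).T@m["t"],3))
    for n in("scanner","lid_grip","rack","long_a","short_a","stapler","clip_box","sharpener"):
        for d in cams.recognise(n,c): print(c,n,round(d["score"],2),np.round(towld(c,d["position"]),3))
E
```

```text
{'t': np.float64(0.0), 'joints': array([ 1.294,  0.213, -0.035,  1.324,  0.   ,  1.571]), 'dq': array([-0.   ,  0.001,  0.   , -0.   ,  0.002, -0.   ]), 'tau': array([ 3.0000e-03, -6.8615e+01,  4.8712e+01,  1.7000e-02,  0.0000e+00,
       -0.0000e+00]), 'position': array([0.137, 0.481, 0.231]), 'eef_rot': array([-4.330e-01, -3.111e+00,  2.000e-03]), 'wrist_force': array([ 0.249, -0.583, -0.064]), 'wrist_torque': array([ 0.017,  0.072, -0.02 ]), 'grasp_force': np.float64(0.0), 'grip_width': np.float64(1.0)} 0.0187
top 498.73327213071843 [[-0.01, -1.0, -0.02], [-0.98, 0.01, -0.18], [0.18, 0.02, -0.98]] [ 0.318 -0.038  1.475]
top scanner 0.86 [ 0.483 -0.183  0.05 ]
top lid_grip 0.79 [ 0.491 -0.188  0.049]
top rack 0.7 [0.465 0.2   0.009]
top rack 0.29 [ 0.487 -0.187  0.049]
top long_a 0.95 [ 0.51  -0.304  0.073]
top long_a 0.73 [ 0.482 -0.073  0.075]
top long_a 0.38 [ 0.492 -0.184  0.078]
top short_a 0.79 [0.559 0.219 0.031]
top short_a 0.74 [ 0.493 -0.184  0.075]
top stapler 0.98 [ 0.519 -0.523  0.044]
top clip_box 0.88 [ 0.797 -0.023  0.059]
top sharpener 0.83 [0.53  0.485 0.101]
side 405.60843122141193 [[0.78, -0.62, -0.02], [-0.39, -0.46, -0.8], [0.49, 0.63, -0.6]] [ 0.028 -0.697  0.73 ]
side scanner 0.92 [ 0.462 -0.234  0.044]
side lid_grip 0.66 [ 0.473 -0.225  0.047]
side rack 0.78 [0.458 0.185 0.014]
side long_a 0.7 [ 0.501 -0.311  0.076]
side long_a 0.65 [ 0.475 -0.081  0.068]
side long_a 0.39 [ 0.788 -0.033  0.048]
side short_a 0.92 [ 0.491 -0.194  0.075]
side short_a 0.75 [0.557 0.213 0.031]
side stapler 0.58 [ 0.512 -0.541  0.044]
side clip_box 0.74 [ 0.79  -0.031  0.053]
side clip_box 0.3 [0.557 0.213 0.029]
side sharpener 0.9 [0.528 0.472 0.071]
```

View pics/top0.png

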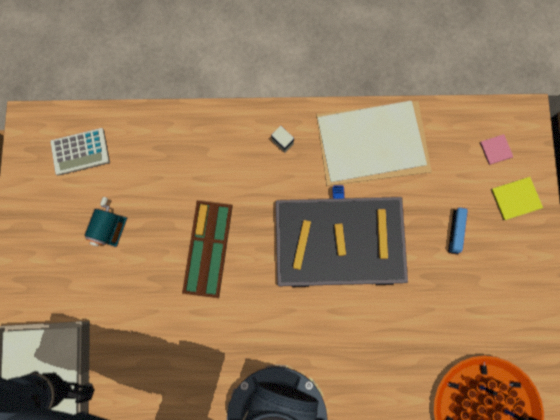

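View pics/side0.png

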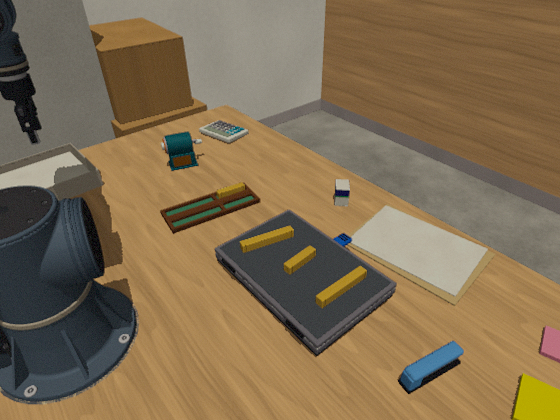

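Top view shows the rack at (208,249), weights at (301,245) long, (340,239) short and (382,233) long, and the tab at (338,192). The short bay on the left is occupied. Next I fit box silhouettes in both views.

```bash
cat >> h.py <<'E'
from scipy.optimize import minimize
def sil(c,p,dims,z0,z1=None):
    L,W,H=dims;x,y,a=p;ca,sa=np.cos(a),np.sin(a)
    P=[pix(c,[x+ca*u-sa*v,y+sa*u+ca*v,z]) for u in(-L/2,L/2) for v in(-W/2,W/2) for z in(z0,z0+H)]
    h=cv2.convexHull((np.array(P)*8).astype(np.float32)).reshape(-1,2)
    im=np.zeros((420*3,560*3),np.uint8)
    cv2.fillConvexPoly(im,np.round((h/8+.5)*3*16-8).astype(int),255,shift=4)
    return cv2.resize(im,(560,420),interpolation=cv2.INTER_AREA)/255.
def fit(cs,regs,dims,z0,p0):
    f=lambda p:sum(np.abs(sil(c,p,dims,z0)-r).sum()/r.sum() for c,r in zip(cs,regs))
    s=np.array([[0,0,0],[.01,0,0],[0,.01,0],[0,0,.1]])+p0
    r=minimize(f,p0,method="Nelder-Mead",options=dict(initial_simplex=s,xatol=2e-4,fatol=1e-4,maxiter=150))
    r=minimize(f,r.x,method="Nelder-Mead",options=dict(initial_simplex=s-p0+r.x,xatol=2e-4,fatol=1e-4,maxiter=150))
    return r.x,r.fun/len(cs)
E
cat > m.py <<'E'
from h import *
import sys
T={"rack":("rack",(.28,.108,.014),0,(.465,.2,-.17)),"scanner":("scanner",(.25,.37,.049),0,(.47,-.185,0)),
"L1":("long_a",(.14,.022,.024),.049,(.48,-.075,-.15)),"L2":("long_a",(.14,.022,.024),.049,(.508,-.306,0.05)),
"S1":("short_a",(.09,.022,.024),.049,(.491,-.19,0.05)),"Sb":("short_a",(.09,.022,.024),.006,(.557,.216,-.15))}
for c in("top","side"): cams.camera(c)
C={}
for k,(n,d,z,p) in T.items():
    R=[]
    for c in("top","side"):
        if (n,c) not in C: C[n,c]=cams.cut_out(n,c)
        u=pix(c,[p[0],p[1],z+d[2]/2])
        best=None
        for q in C[n,c]:
            v,w=np.nonzero(q["region"]);e=np.hypot(w.mean()-u[0],v.mean()-u[1])
            if e<15 and (best is None or q["score"]>best[0]): best=(q["score"],q["region"])
        if best: R.append((c,best[1]))
    for c,r in R:
        x,f=fit([c],[r],d,z,np.array(p)); print(k,c,np.round(x,4),round(f,2))
    if len(R)>1:
        x,f=fit([a for a,_ in R],[b for _,b in R],d,z,np.array(p));print(k,"both",np.round(x,4),round(f,2))
E
python3 m.py
```

```text
rack top [ 0.478   0.2032 -0.1428] 0.16
rack side [ 0.4801  0.2023 -0.1607] 0.12Traceback (most recent call last):
  File "m.py", line 21, in <module>
    x,f=fit([a for a,_ in R],[b for _,b in R],d,z,np.array(p));print(k,"both",np.round(x,4),round(f,2))
        ~~~^^^^^^^^^^^^^^^^^^^^^^^^^^^^^^^^^^^^^^^^^^^^^^^^^^^
  File "h.py", line 26, in fit
    r=minimize(f,p0,method="Nelder-Mead",options=dict(initial_simplex=s,xatol=2e-4,fatol=1e-4,maxiter=150))
    res = _minimize_neldermead(fun, x0, args, callback, bounds=bounds,
                               **options)
    fxr = func(xr)
    fx = function(np.copy(x), *(wrapper_args + args))
  File "h.py", line 24, in <lambda>
    f=lambda p:sum(np.abs(sil(c,p,dims,z0)-r).sum()/r.sum() for c,r in zip(cs,regs))
               ~~~^^^^^^^^^^^^^^^^^^^^^^^^^^^^^^^^^^^^^^^^^^^^^^^^^^^^^^^^^^^^^^^^^^
  File "h.py", line 24, in <genexpr>
    f=lambda p:sum(np.abs(sil(c,p,dims,z0)-r).sum()/r.sum() for c,r in zip(cs,regs))
                          ~~~^^^^^^^^^^^^^
  File "h.py", line 18, in sil
    P=[pix(c,[x+ca*u-sa*v,y+sa*u+ca*v,z]) for u in(-L/2,L/2) for v in(-W/2,W/2) for z in(z0,z0+H)]
       ~~~^^^^^^^^^^^^^^^^^^^^^^^^^^^^^^^
  File "h.py", line 11, in pix
    m=cams.camera_model(c);p=np.array(m["R"])@np.array(X)+np.array(m["t"])
ValueError: time passes only in moves, steps and waits
```

```bash
python3 - <<'E'
s=open('h.py').read()
s=s.replace('cams.camera_model(c)','CM(c)').replace('def towld','import functools\nCM=functools.cache(cams.camera_model)\ndef towld',1)
open('h.py','w').write(s)
t=open('m.py').read()
t=t.replace("    for c,r in R:\n","""    if k=="rack":
        H=[]
        for c,r in R:
            a=cv2.morphologyEx(r.astype(np.uint8),cv2.MORPH_OPEN,np.ones((3,3),np.uint8))
            h=cv2.convexHull(cv2.findNonZero(a));b=np.zeros((420,560),np.uint8);cv2.fillConvexPoly(b,h,1);H.append((c,b))
            print(r.sum(),b.sum())
        R=H
    for c,r in R:
""",1)
open('m.py','w').write(t)
E
python3 m.py
```

```text
3369 3760
2103 2313
rack top [ 0.4779  0.2035 -0.1293] 0.05
rack side [ 0.4784  0.2024 -0.1446] 0.07
rack both [ 0.4785  0.2028 -0.1412] 0.06
scanner top [ 0.4934 -0.186   0.0166] 0.14
scanner side [ 0.5    -0.18    0.0143] 0.22
scanner both [ 0.4946 -0.1856  0.0148] 0.19
L1 top [ 0.479  -0.0735 -0.2423] 0.19
L1 side [ 0.4819 -0.074  -0.2284] 0.06
L1 both [ 0.4808 -0.0739 -0.2401] 0.13
L2 top [ 0.5093 -0.3033  0.0022] 0.08
L2 side [ 0.5121 -0.3029  0.0182] 0.09
L2 both [ 0.5099 -0.3034  0.0142] 0.09
S1 top [ 0.4946 -0.1827  0.0894] 0.09
S1 side [ 0.4967 -0.1808  0.1467] 0.16
S1 both [ 0.4951 -0.1827  0.0916] 0.14
Sb top [ 0.5626  0.2201 -0.1438] 0.19
Sb side [ 0.5656  0.2248 -0.0676] 0.28
Sb both [ 0.5626  0.2206 -0.1244] 0.25
```

```bash
cat >> h.py <<'E'
def plan(*tg):
    """world TCP targets (x,y,z,a): a = world angle of the bar axis (jaws close across it)"""
    o=manip.get_obs();p=np.array(o["position"]);R=Ro.from_rotvec(o["eef_rot"]).as_matrix()
    print("t",round(float(o["t"]),2),"p",np.round(p,4),"x",np.round(R[:,0],3),"grip",round(float(o["grip_width"]),3),round(float(o["grasp_force"]),1),"wf",np.round(o["wrist_force"],1),"j6",round(float(o["joints"][5]),2))
    a0=np.arctan2(R[1,0],R[0,0])
    for x,y,z,a in tg:
        d=R.T@(np.array([x,y,z])-p)
        w=(-(a-a0)+np.pi/2)%np.pi-np.pi/2
        print(np.round(d*1000,1),"yaw",round(w,3))
E
python3 -c "
from h import *
plan((.4808,-.0739,.13,-.24),(.4808,-.0739,.06,-.24))"
```

```text
t 1.6 p [0.1366 0.481  0.2313] x [-0.962  0.273 -0.   ] grip 0.999 0.0 wf [-0.4 -0.2  0.5] j6 1.57
[-482.7 -439.7  101.3] yaw -0.037
[-482.7 -439.7  171.3] yaw -0.037
```

Call:
jog_arm(
  dp=[
    [-483,-440,101],
    [-483,-440,101],
    [-483,-440,101],
    [-483,-440,101],
    [-483,-440,101],
    [-483,-440,101],
    [-483,-440,101],
    [-483,-440,101],
    [-483,-440,101],
    [-483,-440,101],
    [-483,-440,101],
    [-483,-440,101],
    [-483,-440,101],
    [-483,-440,101],
    [-483,-440,101],
    [-483,-440,101],
    [-483,-440,101],
    [-483,-440,101],
  ],
  yaw=[-0.037,-0.037,-0.037,-0.037,-0.037,-0.037,-0.037,-0.037,-0.037,-0.037,-0.037,-0.037,-0.037,-0.037,-0.037,-0.037,-0.037,-0.037],
  jaw=70,
  force=60,
)

```text
t: 3.4
position: [0.4807, -0.0733, 0.1307]
eef_rot: [0.373, 3.119, 0.0]
wrist_force: [-0.5, -0.1, -0.6]
grip_width: 0.701
grasp_force: 0.0
```

```bash
python3 -c "
from h import *
plan((.4808,-.0739,.13,-.24),(.4808,-.0739,.06,-.24))
im=snap('side','s1')
u=pix('side',[.48,-.074,.08]).astype(int);c=im[u[1]-90:u[1]+60,u[0]-100:u[0]+100];cv2.imwrite('pics/s1c.png',cv2.resize(c[:,:,::-1],None,fx=3.5,fy=3.5,interpolation=cv2.INTER_CUBIC))"
```

```text
t 3.4 p [ 0.4807 -0.0733  0.1307] x [-0.972  0.236 -0.   ] grip 0.701 0.0 wf [-0.5 -0.1 -0.6] j6 0.09
[-0.2 -0.6  0.7] yaw 0.002
[-0.2 -0.6 70.7] yaw 0.002
```

View pics/s1c.png

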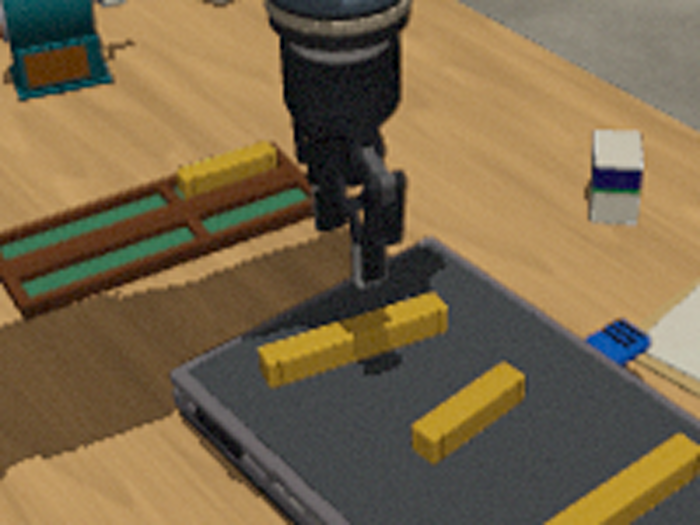

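The gripper sits above the middle of the left bar (crop 355,340) with its jaws across it. I descend, grip and lift.

Call:
jog_arm(
  dp=[
    [0,0,35],
    [0,0,60],
    [0,0,70],
    [0,0,70],
    [0,0,70],
  ],
  yaw=[0,0,0,0,0],
)

```text
t: 3.95
position: [0.4815, -0.0742, 0.0613]
eef_rot: [0.375, 3.118, -0.0]
wrist_force: [0.3, 0.4, 0.5]
grip_width: 0.703
grasp_force: 0.0
```

Call:
jog_arm(
  dp=[
    [0,0,0],
    [0,0,0],
    [0,0,0],
    [0,0,0],
    [0,0,0],
    [0,0,0],
    [0,0,0],
    [0,0,-20],
    [0,0,-50],
    [0,0,-80],
    [0,0,-80],
    [0,0,-80],
  ],
  yaw=[0,0,0,0,0,0,0,0,0,0,0,0],
  jaw=0,
  force=60,
)

```text
t: 5.15
position: [0.481, -0.0743, 0.1399]
eef_rot: [0.376, 3.119, 0.0]
wrist_force: [0.2, -0.1, -6.9]
grip_width: 0.238
grasp_force: 61.4
```

```bash
python3 -c "
from h import *
plan((.4281,.2392,.10,-.141),(.4281,.2392,.018,-.141))
im=snap('side','s2')
cv2.imwrite('pics/s2c.png',cv2.resize(im[130:300,180:400,::-1],None,fx=3,fy=3,interpolation=cv2.INTER_CUBIC))"
```

```text
t 5.15 p [ 0.481  -0.0743  0.1399] x [-0.971  0.238 -0.   ] grip 0.238 61.4 wf [ 0.2 -0.1 -6.9] j6 0.09
[125.9 292.   39.9] yaw -0.099
[125.9 292.  121.9] yaw -0.099
```

View pics/s2c.png

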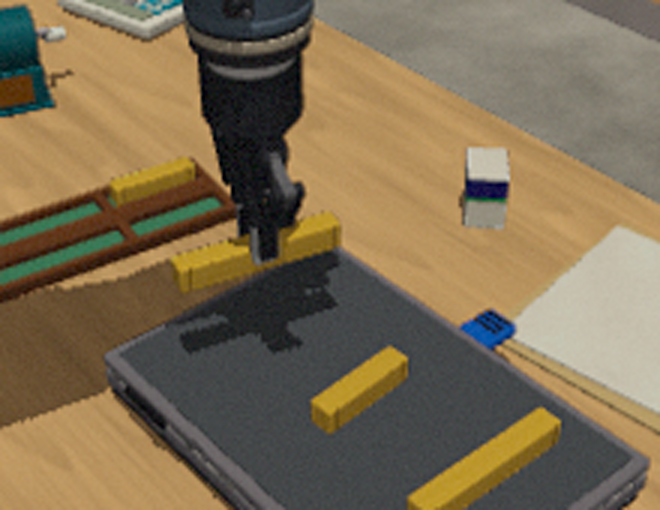

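The bar is held level at its middle (crop 260,250). I carry it over the rear long bay.

Call:
jog_arm(
  dp=[
    [60,140,20],
    [126,292,60],
    [126,292,60],
    [126,292,60],
    [126,292,60],
    [126,292,60],
    [126,292,60],
    [126,292,60],
    [126,292,60],
    [126,292,80],
    [126,292,95],
    [126,292,95],
    [126,292,95],
    [126,292,95],
  ],
  yaw=[-0.05,-0.099,-0.099,-0.099,-0.099,-0.099,-0.099,-0.099,-0.099,-0.099,-0.099,-0.099,-0.099,-0.099],
)

```text
t: 6.6
position: [0.4285, 0.239, 0.046]
eef_rot: [0.222, 3.133, 0.001]
wrist_force: [0.6, 0.1, -5.1]
grip_width: 0.239
grasp_force: 61.8
```

```bash
python3 -c "
from h import *
plan((.4281,.2392,.018,-.141))
zb=manip.get_obs()['position'][2]-.0113
cams.camera('top');cams.camera('side')
im=snap('side','s3')
cv2.imwrite('pics/s3c.png',cv2.resize(im[130:280,120:300,::-1],None,fx=4,fy=4,interpolation=cv2.INTER_CUBIC))
for c in ('top','side'):
  for q in cams.cut_out('long_a',c):
    v,w=np.nonzero(q['region']);u=pix(c,[.428,.239,zb]);
    print(c,round(q['score'],2),w.mean()-u[0],v.mean()-u[1],len(v))
    if np.hypot(w.mean()-u[0],v.mean()-u[1])<15:
      h=cv2.convexHull(cv2.findNonZero(q['region'].astype(np.uint8)));b=np.zeros((420,560),np.uint8);cv2.fillConvexPoly(b,h,1)
      print(fit([c],[b],(.14,.022,.024),zb,np.array([.4281,.2392,-.141])))
"
```

```text
t 6.6 p [0.4285 0.239  0.046 ] x [-0.99   0.141 -0.001] grip 0.239 61.8 wf [ 0.6  0.1 -5.1] j6 0.65
[ 0.4  0.1 28. ] yaw -0.001
top 0.86 188.83646104157683 -30.67560979627615 443
side 0.76 -1.4456708104126506 -3.08568081626359 396
(array([ 0.4282135 ,  0.23927825, -0.12515994]), np.float64(0.11127355796687609))
side 0.65 152.32650343867454 86.71583033749033 758
```

View pics/s3c.png

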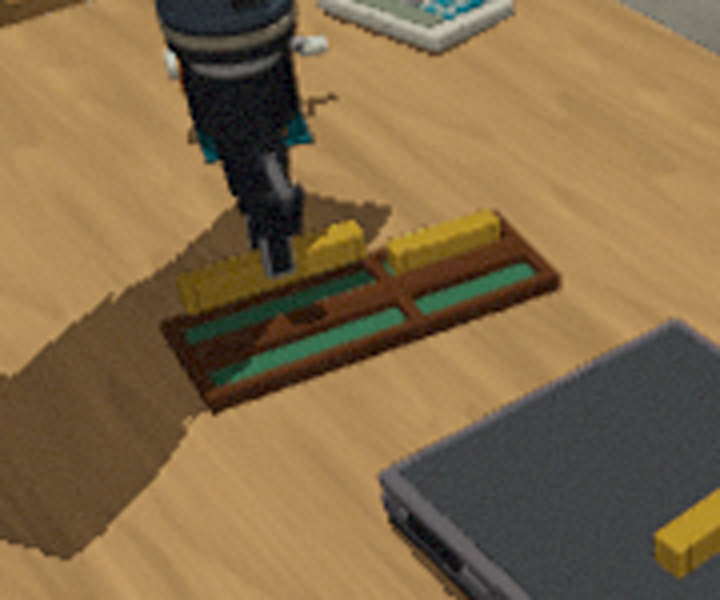

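Held bar lies above the rear long bay, fit within 1 mm of plan. Lowering.

Call:
jog_arm(
  dp=[
    [0,0,10],
    [0,0,18],
    [0,0,23],
    [0,0,27],
    [0,0,27],
    [0,0,27],
  ],
  yaw=[0,0,0,0,0,0],
)

```text
t: 7.45
position: [0.4275, 0.2391, 0.0184]
eef_rot: [-0.221, -3.133, 0.001]
wrist_force: [-4.9, -3.4, 7.2]
grip_width: 0.235
grasp_force: 63.4
```

Call:
jog_arm(
  dp=[
    [0,0,0],
    [0,0,0],
    [0,0,0],
    [0,0,-10],
    [0,0,-40],
    [0,0,-80],
    [0,0,-100],
    [0,0,-100],
  ],
  yaw=[0,0,0,0,0,0,0,0],
  jaw=50,
)

```text
t: 8.25
position: [0.4297, 0.2402, 0.1219]
eef_rot: [0.221, 3.129, 0.005]
wrist_force: [-0.1, -0.2, -0.6]
grip_width: 0.498
grasp_force: 0.0
```

```bash
python3 -c "
from h import *
plan((.5105,-.3034,.13,.012),(.5105,-.3034,.061,.012))"
```

```text
t 8.25 p [0.4297 0.2402 0.1219] x [-0.99   0.14  -0.004] grip 0.498 0.0 wf [-0.1 -0.2 -0.6] j6 0.65
[-156.3 -526.9   -9.1] yaw -0.153
[-156.  -527.1   59.9] yaw -0.153
```

Call:
jog_arm(
  dp=[
    [-156,-527,-9],
    [-156,-527,-9],
    [-156,-527,-9],
    [-156,-527,-9],
    [-156,-527,-9],
    [-156,-527,-9],
    [-156,-527,-9],
    [-156,-527,-9],
    [-156,-527,-9],
    [-156,-527,-9],
    [-156,-527,-9],
    [-156,-527,-9],
    [-156,-527,-9],
    [-156,-527,-9],
    [-156,-527,-9],
    [-156,-527,-9],
    [-156,-527,-9],
  ],
  yaw=[-0.153,-0.153,-0.153,-0.153,-0.153,-0.153,-0.153,-0.153,-0.153,-0.153,-0.153,-0.153,-0.153,-0.153,-0.153,-0.153,-0.153],
  jaw=70,
)

```text
t: 9.95
position: [0.5086, -0.3036, 0.1276]
eef_rot: [-0.021, 3.141, -0.0]
wrist_force: [-1.5, -0.0, -0.2]
grip_width: 0.7
grasp_force: 0.0
```

```bash
python3 -c "
from h import *
plan((.5105,-.3034,.061,.012))
cams.camera('top');cams.camera('side');R=[]
for c in ('top','side'):
  u=pix(c,[.428,.239,.018])
  for q in cams.cut_out('long_a',c):
    v,w=np.nonzero(q['region'])
    if np.hypot(w.mean()-u[0],v.mean()-u[1])<15: R.append((c,q['region']));print(c,fit([c],[q['region']],(.14,.022,.024),.006,np.array([.4281,.2392,-.141])))
"
```

```text
t 9.95 p [ 0.5086 -0.3036  0.1276] x [-1.    -0.013 -0.   ] grip 0.7 0.0 wf [-1.5 -0.  -0.2] j6 -0.55
[-1.9  0.2 66.6] yaw 0.001
top (array([ 0.42665633,  0.240456  , -0.13434816]), np.float64(0.13102086043262515))
side (array([ 0.4274785 ,  0.24409968, -0.13089699]), np.float64(0.22496701696920066))
```

Call:
jog_arm(
  dp=[
    [-1,0,30],
    [-1,0,55],
    [-1,0,66],
    [-1,0,66],
    [-1,0,66],
  ],
  yaw=[0,0,0,0,0],
)

```text
t: 10.65
position: [0.5098, -0.3046, 0.0622]
eef_rot: [-0.019, 3.141, -0.001]
wrist_force: [0.7, -0.6, 0.1]
grip_width: 0.697
grasp_force: 0.0
```

Call:
jog_arm(
  dp=[
    [0,0,0],
    [0,0,0],
    [0,0,0],
    [0,0,0],
    [0,0,0],
    [0,0,0],
    [0,0,0],
    [0,0,-20],
    [0,0,-50],
    [0,0,-80],
    [0,0,-80],
    [0,0,-80],
  ],
  yaw=[0,0,0,0,0,0,0,0,0,0,0,0],
  jaw=0,
)

```text
t: 11.85
position: [0.5094, -0.3044, 0.1407]
eef_rot: [0.019, -3.142, 0.0]
wrist_force: [0.5, 0.6, -7.8]
grip_width: 0.235
grasp_force: 60.8
```

```bash
python3 -c "
from h import *
plan((.4200,.1818,.12,-.141),(.4200,.1818,.046,-.141))"
```

```text
t 11.85 p [ 0.5094 -0.3044  0.1407] x [-1.    -0.012  0.   ] grip 0.235 60.8 wf [ 0.5  0.6 -7.8] j6 -0.55
[ 83.5 487.2  20.7] yaw 0.153
[ 83.5 487.2  94.7] yaw 0.153
```

Call:
jog_arm(
  dp=[
    [83,487,20],
    [83,487,20],
    [83,487,20],
    [83,487,20],
    [83,487,20],
    [83,487,20],
    [83,487,20],
    [83,487,20],
    [83,487,20],
    [83,487,20],
    [83,487,20],
    [83,487,20],
    [83,487,20],
    [83,487,20],
    [83,487,60],
    [83,487,90],
    [83,487,95],
    [83,487,95],
    [83,487,95],
  ],
  yaw=[0.153,0.153,0.153,0.153,0.153,0.153,0.153,0.153,0.153,0.153,0.153,0.153,0.153,0.153,0.153,0.153,0.153,0.153,0.153],
)

```text
t: 13.75
position: [0.4215, 0.1816, 0.0477]
eef_rot: [0.222, 3.132, 0.001]
wrist_force: [-0.1, 0.5, -6.1]
grip_width: 0.236
grasp_force: 62.0
```

```bash
python3 -c "
from h import *
plan((.4200,.1818,.0192,-.141))
zb=manip.get_obs()['position'][2]-.0132
cams.camera('side');c='side'
for q in cams.cut_out('long_a',c):
    v,w=np.nonzero(q['region']);u=pix(c,[.42,.182,zb+.012]);
    print(round(q['score'],2),w.mean()-u[0],v.mean()-u[1],len(v))
    if np.hypot(w.mean()-u[0],v.mean()-u[1])<12:
      h=cv2.convexHull(cv2.findNonZero(q['region'].astype(np.uint8)));b=np.zeros((420,560),np.uint8);cv2.fillConvexPoly(b,h,1)
      print(fit([c],[b],(.14,.022,.024),zb,np.array([.42,.1818,-.141])))
"
```

```text
t 13.75 p [0.4215 0.1816 0.0477] x [-0.99   0.141 -0.001] grip 0.236 62.0 wf [-0.1  0.5 -6.1] j6 0.55
[ 1.6 -0.  28.4] yaw -0.001
0.88 -0.4600100438912875 0.1527011878831388 501
(array([ 0.42261479,  0.18303002, -0.15104283]), np.float64(0.08009294626941686))
0.7 -18.707462042548826 -0.7618060807654103 113
```

Correct x by about 2 mm and lower.

Call:
jog_arm(
  dp=[
    [2,0,10],
    [2,0,18],
    [2,0,24],
    [2,0,28],
    [2,0,28],
    [2,0,28],
  ],
  yaw=[0,0,0,0,0,0],
)

```text
t: 14.45
position: [0.4188, 0.1819, 0.0189]
eef_rot: [0.221, 3.133, 0.0]
wrist_force: [-6.4, -4.1, 15.0]
grip_width: 0.237
grasp_force: 66.3
```

Call:
jog_arm(
  dp=[
    [0,0,0],
    [0,0,0],
    [0,0,0],
    [0,0,-10],
    [0,0,-40],
    [0,0,-80],
    [0,0,-100],
    [0,0,-100],
    [0,0,-100],
  ],
  yaw=[0,0,0,0,0,0,0,0,0],
  jaw=50,
)

```text
t: 15.35
position: [0.4188, 0.1819, 0.1188]
eef_rot: [0.221, 3.133, 0.001]
wrist_force: [0.2, 0.6, 0.1]
grip_width: 0.503
grasp_force: 0.0
```

```bash
python3 -c "
from h import *
plan((.4953,-.1825,.13,.10))"
```

```text
t 15.35 p [0.4188 0.1819 0.1188] x [-0.99   0.14  -0.001] grip 0.503 0.0 wf [0.2 0.6 0.1] j6 0.55
[-126.9 -350.1  -11.3] yaw -0.241
```

Call:
jog_arm(
  dp=[
    [-127,-350,-11],
    [-127,-350,-11],
    [-127,-350,-11],
    [-127,-350,-11],
    [-127,-350,-11],
    [-127,-350,-11],
    [-127,-350,-11],
    [-127,-350,-11],
    [-127,-350,-11],
    [-127,-350,-11],
    [-127,-350,-11],
    [-127,-350,-11],
    [-127,-350,-11],
    [-127,-350,-11],
  ],
  yaw=[-0.241,-0.241,-0.241,-0.241,-0.241,-0.241,-0.241,-0.241,-0.241,-0.241,-0.241,-0.241,-0.241,-0.241],
  jaw=70,
)

```text
t: 16.75
position: [0.4952, -0.182, 0.1294]
eef_rot: [-0.159, 3.137, -0.0]
wrist_force: [0.3, 0.0, -0.0]
grip_width: 0.698
grasp_force: 0.0
```

```bash
python3 -c "
from h import *
plan((.4953,-.1825,.061,.10))
snap('side','s4');im=snap('side','s5')
cv2.imwrite('pics/s5c.png',cv2.resize(im[150:310,150:400,::-1],None,fx=3,fy=3,interpolation=cv2.INTER_CUBIC))
c='side'
for q in cams.cut_out('short_a',c):
    v,w=np.nonzero(q['region']);u=pix(c,[.4953,-.1825,.06]);
    print(round(q['score'],2),w.mean()-u[0],v.mean()-u[1],len(v))
    if np.hypot(w.mean()-u[0],v.mean()-u[1])<12:
      print(fit([c],[q['region']],(.09,.022,.024),.049,np.array([.495,-.1825,.1])))
"
```

```text
t 16.75 p [ 0.4952 -0.182   0.1294] x [-0.995 -0.101 -0.   ] grip 0.698 0.0 wf [ 0.3  0.  -0. ] j6 -0.45
[-0.  -0.5 68.4] yaw 0.001
0.71 -68.77280182539525 -69.99547321045466 262
0.7 6.520140881247869 16.834364099468758 11879
0.66 -0.36749588417558243 -0.18618482477916132 447
(array([ 0.49535811, -0.18236767,  0.14282256]), np.float64(0.11457647936131948))
```

View pics/s5c.png

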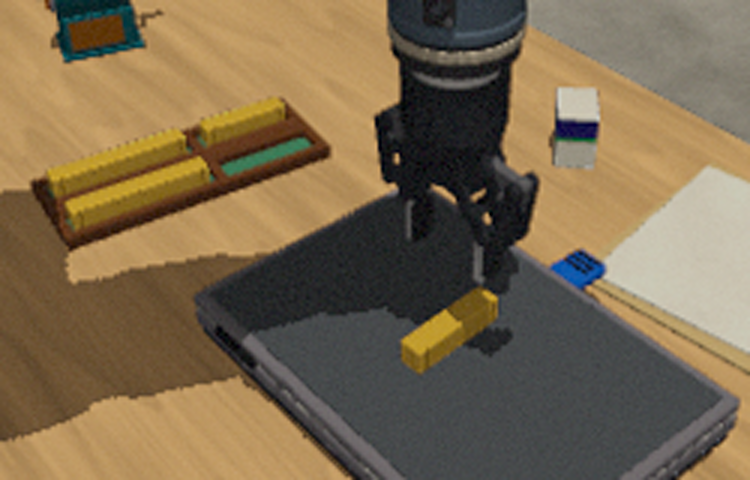

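Both long bars lie in their bays (crop 120,160 and 140,190), and the jaws straddle the short bar (450,330). I grasp with a small extra turn.

Call:
jog_arm(
  dp=[
    [0,-1,30],
    [0,-1,55],
    [0,-1,68],
    [0,-1,68],
    [0,-1,68],
  ],
  yaw=[-0.02,-0.02,-0.02,-0.02,-0.02],
)

```text
t: 17.4
position: [0.4954, -0.1836, 0.0618]
eef_rot: [-0.189, 3.136, -0.0]
wrist_force: [0.5, -0.4, 0.7]
grip_width: 0.699
grasp_force: 0.0
```

Call:
jog_arm(
  dp=[
    [0,0,0],
    [0,0,0],
    [0,0,0],
    [0,0,0],
    [0,0,0],
    [0,0,0],
    [0,0,0],
    [0,0,-20],
    [0,0,-50],
    [0,0,-80],
    [0,0,-80],
    [0,0,-80],
  ],
  yaw=[0,0,0,0,0,0,0,0,0,0,0,0],
  jaw=0,
)

```text
t: 18.6
position: [0.4955, -0.1836, 0.1414]
eef_rot: [-0.189, 3.135, -0.0]
wrist_force: [0.4, 0.3, -3.9]
grip_width: 0.238
grasp_force: 60.2
```

```bash
python3 -c "
from h import *
plan((.5536,.1629,.12,-.141),(.5536,.1629,.046,-.141))"
```

```text
t 18.6 p [ 0.4955 -0.1836  0.1414] x [-0.993 -0.12  -0.001] grip 0.238 60.2 wf [ 0.4  0.3 -3.9] j6 -0.48
[-99.3 337.   21.3] yaw 0.261
[-99.2 337.   95.3] yaw 0.261
```

Call:
jog_arm(
  dp=[
    [-99,337,21],
    [-99,337,21],
    [-99,337,21],
    [-99,337,21],
    [-99,337,21],
    [-99,337,21],
    [-99,337,21],
    [-99,337,21],
    [-99,337,21],
    [-99,337,21],
    [-99,337,21],
    [-99,337,21],
    [-99,337,60],
    [-99,337,90],
    [-99,337,95],
    [-99,337,95],
    [-99,337,95],
  ],
  yaw=[0.261,0.261,0.261,0.261,0.261,0.261,0.261,0.261,0.261,0.261,0.261,0.261,0.261,0.261,0.261,0.261,0.261],
)

```text
t: 20.3
position: [0.5542, 0.1629, 0.048]
eef_rot: [0.222, 3.132, 0.001]
wrist_force: [-0.5, 1.2, -3.6]
grip_width: 0.233
grasp_force: 60.5
```

```bash
python3 -c "
from h import *
plan((.5536,.1629,.0187,-.141))
zb=manip.get_obs()['position'][2]-.0127
cams.camera('side');c='side'
for q in cams.cut_out('short_a',c):
    v,w=np.nonzero(q['region']);u=pix(c,[.5536,.1629,zb+.012]);
    print(round(q['score'],2),w.mean()-u[0],v.mean()-u[1],len(v))
    if np.hypot(w.mean()-u[0],v.mean()-u[1])<12:
      h=cv2.convexHull(cv2.findNonZero(q['region'].astype(np.uint8)));b=np.zeros((420,560),np.uint8);cv2.fillConvexPoly(b,h,1)
      print(fit([c],[b],(.09,.022,.024),zb,np.array([.5536,.1629,-.141])))
"
```

```text
t 20.3 p [0.5542 0.1629 0.048 ] x [-0.99   0.141 -0.002] grip 0.233 60.5 wf [-0.5  1.2 -3.6] j6 0.43
[ 0.6 -0.1 29.3] yaw -0.0
0.8 -2.914112585293452 1.0595044028852385 288
(array([ 0.54877772,  0.16459768, -0.1808063 ]), np.float64(0.12178469183816776))
0.58 -15.795248430042307 -0.5447098284693936 73
```

```bash
python3 -c "
from h import *
im=snap('side','s6').copy()
for c,p,d,z in(('side',(.5542,.1629,-.141),(.09,.022,.024),.0353),('side',(.4785,.2028,-.141),(.28,.108,.014),0)):
    pass
k=4;b=cv2.resize(im[160:260,150:300,::-1],None,fx=k,fy=k,interpolation=cv2.INTER_CUBIC)
s=(sil('side',(.5542,.1629,-.141),(.09,.022,.024),.0353)>.5).astype(np.uint8)[160:260,150:300]
s=cv2.resize(s,None,fx=k,fy=k,interpolation=cv2.INTER_NEAREST)
cs,_=cv2.findContours(s,0,2);a=b.copy();cv2.drawContours(a,cs,-1,(255,0,255),1)
cv2.imwrite('pics/s6c.png',np.hstack([b,a])[:, 0:] if 0 else a)"
```

```text
(no output)
```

View pics/s6c.png

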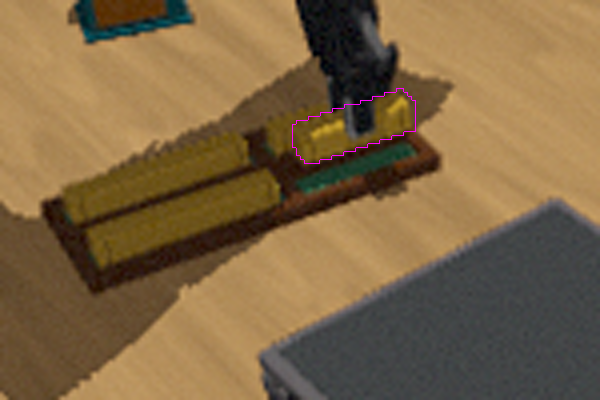

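The outline of the assumed pose matches the held short bar (350,128); the network's region had merged with the neighbouring bar. I lower as planned.

Call:
jog_arm(
  dp=[
    [0,0,10],
    [0,0,18],
    [0,0,24],
    [0,0,29],
    [0,0,29],
    [0,0,29],
  ],
  yaw=[0,0,0,0,0,0],
)

```text
t: 21.05
position: [0.5541, 0.1627, 0.0181]
eef_rot: [0.222, 3.132, -0.0]
wrist_force: [-1.3, -3.7, 12.0]
grip_width: 0.235
grasp_force: 65.5
```

Call:
jog_arm(
  dp=[
    [0,0,0],
    [0,0,0],
    [0,0,0],
    [0,0,-10],
    [0,0,-40],
    [0,0,-80],
    [0,0,-120],
    [0,0,-120],
    [0,0,-120],
  ],
  yaw=[0,0,0,0,0,0,0,0,0],
  jaw=50,
)

```text
t: 21.95
position: [0.5538, 0.1632, 0.1387]
eef_rot: [0.221, 3.132, 0.001]
wrist_force: [-0.7, 1.5, -0.7]
grip_width: 0.502
grasp_force: 0.0
```

```bash
cat > tab.py <<'E'
from h import *
for c in("top","side"):
    im=snap(c,c+"9"); h=cv2.cvtColor(im,cv2.COLOR_RGB2HSV)
    g=pix(c,[.65,-.186,.045]);m=((h[...,0]>105)&(h[...,0]<130)&(h[...,1]>140)).astype(np.uint8)
    m[:int(g[1])-30]=0;m[int(g[1])+30:]=0;m[:,:int(g[0])-30]=0;m[:,int(g[0])+30:]=0
    m=cv2.morphologyEx(m,cv2.MORPH_CLOSE,np.ones((3,3),np.uint8))
    print(c,m.sum(),np.round(g))
    if m.sum()>20: print(fit([c],[m],(.04,.034,.014),.035,np.array([.645,-.186,.015])))
    for q in cams.cut_out("scanner",c)[:1]:
        r=q["region"].astype(np.uint8)&(1-m); r=cv2.morphologyEx(r,cv2.MORPH_OPEN,np.ones((5,5),np.uint8))
        print("scanner",round(q["score"],2),fit([c],[r],(.25,.37,.049),0,np.array([.49,-.186,.015])))
plan((.645,-.186,.13,.015))
E
python3 tab.py
```

```text
top 115 [339. 187.]
(array([ 0.63420362, -0.18152697, -0.02689266]), np.float64(0.5671270247229326))
side 126 [346. 237.]
(array([ 0.64648236, -0.18039028,  0.1137196 ]), np.float64(0.771584189231248))
scanner 0.94 (array([ 0.49997941, -0.17912172,  0.01962061]), np.float64(0.05444168412866432))
t 22.15 p [0.5525 0.1628 0.1363] x [-0.99   0.14   0.002] grip 0.497 0.0 wf [ 0.4  0.2 -0.5] j6 0.43
[-140.5 -332.3    6.4] yaw -0.156
```

```bash
python3 - <<'E'
from h import *
for c in("top","side"):
    im=cv2.imread(f"pics/{c}9.png").astype(int); g=pix(c,[.65,-.18,.045])
    b,gg,r=im[...,0],im[...,1],im[...,2]; m=((b>1.6*r)&(b-r>20)).astype(np.uint8)
    k=np.zeros_like(m);x,y=g.astype(int);k[y-22:y+22,x-22:x+22]=1;m&=k
    n,l,s,ce=cv2.connectedComponentsWithStats(m);i=1+np.argmax(s[1:,4]);m=(l==i).astype(np.uint8)
    m=cv2.morphologyEx(m,cv2.MORPH_CLOSE,np.ones((5,5),np.uint8))
    print(c,s[i],np.round(ce[i],1),np.round(ray(c,ce[i],.047),4))
    for p0 in ([.645,-.18,.015],): print(fit([c],[m],(.04,.034,.014),.035,np.array(p0)), sil(c,p0,(.04,.034,.014),.035).sum())
    x,y=ce[i].astype(int);cv2.imwrite(f"pics/{c}9c.png",cv2.resize(im[y-25:y+25,x-25:x+25].astype(np.uint8),None,fx=8,fy=8,interpolation=0))
a=np.hstack([cv2.imread("pics/top9c.png"),cv2.imread("pics/side9c.png")]);cv2.imwrite("pics/tabs.png",a)
E
```

```text
top [333 186  11  13 135] [337.9 192.1] [ 0.6344 -0.1829  0.047 ]
(array([ 0.63709729, -0.18262292,  0.0988958 ]), np.float64(0.34396514161220043)) 181.7764705882353
side [334 234  18  13 131] [342.7 239.4] [ 0.6354 -0.1879  0.047 ]
(array([ 0.64379491, -0.1819088 ,  0.11455526]), np.float64(0.6925844021819255)) 229.55686274509804
```

View pics/tabs.png

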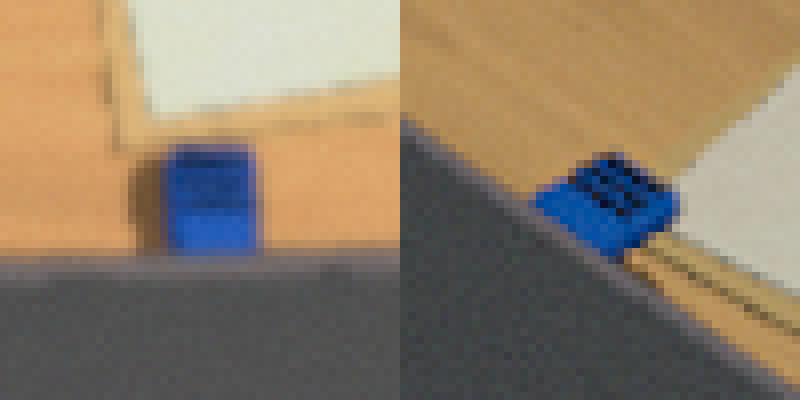

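The tab shows fully in both crops: top view columns 332.6–344.3, rows 185–199; side view corners (334,239), (344,233), (352,239), (344.5,245).

```bash
python3 - <<'E'
from h import *
for uv in((338.5,185.1),(338.5,198.9),(332.6,192),(344.3,192)):print("top",np.round(ray("top",uv,.049),4))
for uv in((333.9,239),(343.9,233.1),(352,239),(343.9,245)):print("side",np.round(ray("side",uv,.049),4))
E
```

```text
top [ 0.6549 -0.1851  0.049 ]
top [ 0.6136 -0.184   0.049 ]
top [ 0.6344 -0.1674  0.049 ]
top [ 0.634  -0.2015  0.049 ]
side [ 0.6177 -0.174   0.049 ]
side [ 0.6539 -0.1741  0.049 ]
side [ 0.6528 -0.2033  0.049 ]
side [ 0.6207 -0.206   0.049 ]
```

```bash
python3 -c "
from h import *
plan((.6425,-.186,.12,.015),(.6425,-.186,.026,.015))"
```

```text
t 22.15 p [0.5525 0.1628 0.1363] x [-0.99   0.14   0.002] grip 0.497 0.0 wf [ 0.4  0.2 -0.5] j6 0.43
[-138.1 -332.7   16.4] yaw -0.156
[-138.2 -332.6  110.4] yaw -0.156
```

Call:
jog_arm(
  dp=[
    [-138,-333,16],
    [-138,-333,16],
    [-138,-333,16],
    [-138,-333,16],
    [-138,-333,16],
    [-138,-333,16],
    [-138,-333,16],
    [-138,-333,16],
    [-138,-333,16],
    [-138,-333,16],
    [-138,-333,16],
    [-138,-333,16],
    [-138,-333,16],
    [-138,-333,16],
  ],
  yaw=[-0.156,-0.156,-0.156,-0.156,-0.156,-0.156,-0.156,-0.156,-0.156,-0.156,-0.156,-0.156,-0.156,-0.156],
  jaw=75,
  force=50,
)

```text
t: 23.55
position: [0.6431, -0.1855, 0.1215]
eef_rot: [-0.025, 3.141, -0.0]
wrist_force: [1.3, 0.2, -0.3]
grip_width: 0.752
grasp_force: 0.0
```

```bash
python3 -c "
from h import *
plan((.6425,-.186,.026,.015))
cams.camera('top')
c='top'
for nm,L,pp in(('long_a',.14,[(.4281,.2392),(.42,.1818)]),('short_a',.09,[(.5536,.1629),(.5617,.2204)])):
  Q=cams.cut_out(nm,c)
  for x,y in pp:
    u=pix(c,[x,y,.018])
    for q in Q:
      v,w=np.nonzero(q['region'])
      if np.hypot(w.mean()-u[0],v.mean()-u[1])<8:
        f=fit([c],[q['region']],(L,.022,.024),.006,np.array([x,y,-.141]));print(nm,round(q['score'],2),np.round(f[0]-[x,y,-.141],4),round(f[1],2))
im=cams.camera('side');cv2.imwrite('pics/f.png',cv2.resize(im[160:300,150:400,::-1],None,fx=3,fy=3,interpolation=cv2.INTER_CUBIC))
"
```

```text
t 23.55 p [ 0.6431 -0.1855  0.1215] x [-1.    -0.016 -0.   ] grip 0.752 0.0 wf [ 1.3  0.2 -0.3] j6 -0.3
[ 0.6 -0.4 95.5] yaw 0.001
short_a 0.67 [-0.0029  0.0017 -0.0087] 0.12
short_a 0.83 [-0.001   0.0006 -0.0074] 0.1
```

View pics/f.png

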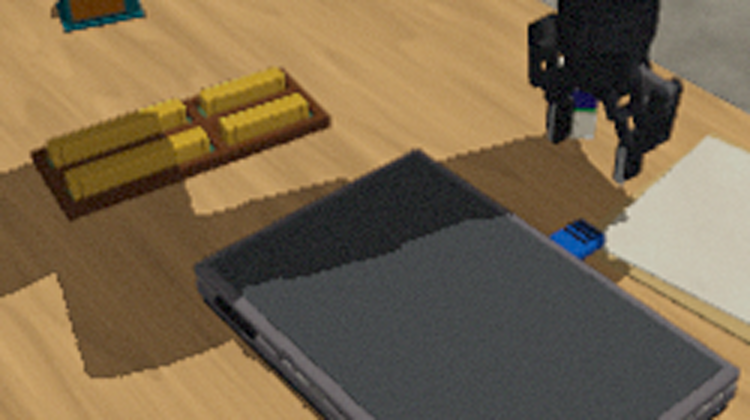

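All four weights lie in their bays, and the tab (578,240) is free below the open jaws. I descend and grip.

Call:
jog_arm(
  dp=[
    [1,0,40],
    [1,0,70],
    [1,0,88],
    [1,0,95],
    [1,0,95],
  ],
  yaw=[0,0,0,0,0],
  jaw=62,
)

```text
t: 24.25
position: [0.6416, -0.186, 0.0258]
eef_rot: [0.024, -3.14, -0.001]
wrist_force: [-0.4, -0.2, 0.1]
grip_width: 0.625
grasp_force: 0.0
```

Call:
jog_arm(
  dp=[
    [0,0,0],
    [0,0,0],
    [0,0,0],
    [0,0,0],
    [0,0,0],
    [0,0,0],
    [0,0,0],
  ],
  yaw=[0,0,0,0,0,0,0],
  jaw=0,
)

```text
t: 24.95
position: [0.6428, -0.1851, 0.028]
eef_rot: [-0.025, 3.14, 0.002]
wrist_force: [-2.9, 8.0, 6.8]
grip_width: 0.384
grasp_force: 50.9
```

Call:
jog_arm(
  dp=[
    [1,0,-12],
    [2,0,-24],
    [3,0,-36],
    [5,0,-48],
    [8,0,-60],
    [11,0,-71],
    [15,0,-83],
    [19,0,-94],
    [19,0,-94],
  ],
  yaw=[0,0,0,0,0,0,0,0,0],
)

```text
t: 25.85
position: [0.622, -0.1855, 0.1219]
eef_rot: [0.025, -3.141, -0.003]
wrist_force: [-4.9, 7.1, -7.2]
grip_width: 0.384
grasp_force: 51.5
```

Call:
jog_arm(
  dp=[
    [5,0,-11],
    [10,0,-22],
    [15,0,-33],
    [21,0,-43],
    [28,0,-53],
    [35,0,-63],
    [42,0,-72],
    [50,0,-82],
    [58,0,-91],
    [67,0,-99],
    [67,0,-99],
    [67,0,-99],
    [67,0,-99],
  ],
  yaw=[0,0,0,0,0,0,0,0,0,0,0,0,0],
)

```text
t: 27.15
position: [0.5553, -0.1866, 0.2196]
eef_rot: [0.025, -3.141, -0.002]
wrist_force: [-4.8, 6.9, -8.4]
grip_width: 0.386
grasp_force: 55.2
```

```bash
python3 -c "
from h import *
plan()
im=snap('side','z').copy()
# predicted free-edge corners of lid top at 40,45,50 deg
for th,col in((40,(255,0,0)),(45,(0,255,0)),(50,(0,0,255))):
    t=np.deg2rad(th);P=[]
    for yy in(-.185,.185):
        for r in (0,.25):
            X=r*np.cos(t)-.014*np.sin(t);Z=.035+r*np.sin(t)+.014*np.cos(t)
            P.append(pix('side',[.3655+X-yy*.015,-.183+yy+.015*X,Z]))
    P=np.array(P)[[0,1,3,2]].astype(int);cv2.polylines(im,[P],True,col,1)
cv2.imwrite('pics/z2.png',cv2.resize(im[100:390,180:460,::-1],None,fx=2,fy=2,interpolation=cv2.INTER_CUBIC))"
```

```text
t 27.15 p [ 0.5553 -0.1866  0.2196] x [-1.    -0.016  0.001] grip 0.386 55.2 wf [-4.8  6.9 -8.4] j6 -0.34
```

View pics/z2.png

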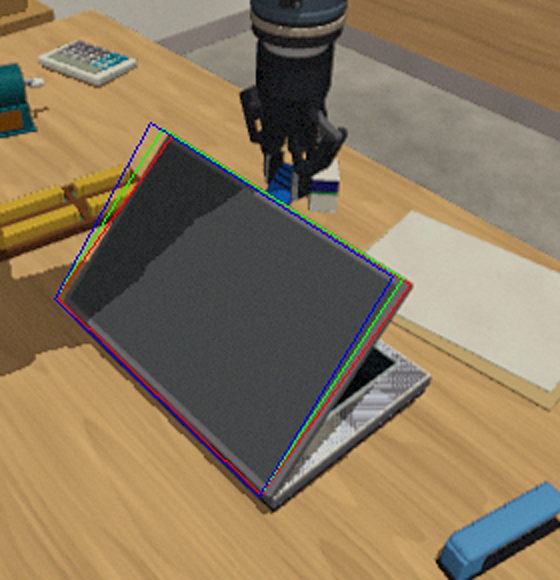

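The lid stands open with the tab in the fingers (285,185), the lid edges lying between the 40° and 45° outlines. I check the angle with a quick corner fit.

```bash
python3 -c "
from h import *
from scipy.optimize import least_squares
U=np.array([[385,241.5],[311,347.5],[210,249],[265,166]])
def f(q):
    t,hx,y0,a=q;o=[]
    for (yy,r),u in zip(((-.185,.25),(-.185,0),(.185,0),(.185,.25)),U):
        X=r*np.cos(t)-.014*np.sin(t);Z=.035+r*np.sin(t)+.014*np.cos(t)
        o.append(pix('side',[hx+X*np.cos(a)-yy*np.sin(a),y0+yy*np.cos(a)+X*np.sin(a),Z])-u)
    return np.ravel(o)
r=least_squares(f,[.75,.365,-.183,.015]);print(np.degrees(r.x[0]),r.x,np.round(r.fun,1))"
```

```text
42.26402895337036 [ 0.73764646  0.36785023 -0.18399561  0.01112366] [ 0.1 -0.3  0.1  0.5 -0.6 -0.2  0.4 -0.4]
```

Call:
jog_arm(
  dp=[
    [3,0,-3],
    [6,0,-6],
    [6,0,-6],
    [6,0,-6],
    [6,0,-6],
    [6,0,-6],
    [6,0,-6],
    [6,0,-6],
  ],
  yaw=[0,0,0,0,0,0,0,0],
)

```text
t: 28.0
position: [0.5492, -0.1867, 0.2254]
eef_rot: [0.025, -3.14, -0.003]
wrist_force: [-5.3, 5.5, -10.2]
grip_width: 0.383
grasp_force: 55.0
```

```bash
python3 -c "
from h import *
plan(); print(hand_in())"
```

```text
t 28.0 p [ 0.5492 -0.1867  0.2254] x [-1.    -0.016  0.002] grip 0.383 55.0 wf [ -5.3   5.5 -10.2] j6 -0.34
the job is handed in; nothing more can be done
None
```

I laid all three weights in their bays and handed the job in at 28 s with the gripper holding the lid by its blue tab at about 44° (estimated from a picture, within 1–2°); the hand-in gave no verdict.

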